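Wind the fume-fan timer to its stop and set it back to the red clip

ROBOT

A 6-joint arm with a two-finger parallel gripper is mounted at the origin on the work surface. World frame = base frame: x ahead of the robot, y to its left, z up, the work surface at z = 0. Lengths are in m, angles in rad, forces in N, time in s.
With the tool pointing down it reaches from about 0.4 to 0.825 m from the base axis. Payload 7 kg.
Tool frame: the origin (TCP) lies midway between the tips of the shut fingers; the grasp point (between the pads) lies 19 mm behind it; z points along the fingers, y is the line along which they close (so a half turn about z gives the same grasp; the last joint's range is limited). The gripper opens to 88 mm and grips with 3 to 60 N. Pads are 19 mm wide; open, the fingers measure 130 mm over their backs; the gripper's body (78 mm by 193 mm) begins 47 mm behind the grasp point.
Start: joints at [1.448, 0.359, 0.012, 0, -1.224, -0.288], TCP at [0.27, 0.619, 0.227] pointing down, gripper open.
Joint ranges: [-3.07, 3.07], [-1.43, 2.12], [-1.02, 1.25], [-3.03, 1.67], [-3.05, -0], [-3.03, 3.03]. Speed limits (rad/s): [2.39, 2.39, 3.01, 3.14, 3.14, 3.14].

INTERFACE

Orientations are given as [roll, pitch, yaw] about the fixed x, y, z axes, in that order (R = Rz(yaw) Ry(pitch) Rx(roll)).
In Python, from station import arm, grab_frame, camera_params, spot_in gives the robot as it stands.
- The arm moves only by the shell command python3 -m jog 'ROWS' [FORCE]. ROWS is JSON, a list that holds one entry, the list of rows, each a list of 7 numbers: the shift along the tool's x, y, z in mm, then the turn, a rotation vector about the tool's x, y, z in rad, then the finger opening in mm, from 0 to 87.6. In form: [[[x, y, z, wx, wy, wz, fingers], ...]]. A call has 1 to 20 rows; each row is the pose to reach, as a shift and turn from the pose commanded when the call began, along the tool's axes at that moment; what a row does not reach only later rows make up. A row lasts 1/8 s, in which the tool goes at most 62.5 mm and 10.7 degrees, less where a joint would pass 70% of its speed; a pose out of reach is approached as far as the arm can. A call with a gripper value outside its range is refused whole. The fingers move at their own pace and stop on an object; FORCE is the grip in N (left out, the last holds). Time passes only in rows, so rows that repeat a pose let the fingers close. It gives the time, the measured TCP pose, the force, the opening and the grip force at its end, in the units of the state.
- arm.get_state(): the state, without advancing time (a new reading comes with each control period).
- grab_frame(name): name is "scene" or "side" or "wrist"; returns (picture, depth): 400x640x3 uint8, blue, green, red; 400x640 float32, m along the optical axis (not along the pixel's ray), 0 where there is no reading.
- camera_params(name): a dict with "mtx" (3x3 intrinsics, pixels), "k1" (the pictures are not rectified: a ray, as slopes to the right and down, at radius r is drawn at 1 + k1 r^2 times it, then the intrinsics apply), "R" (3x3) and "t" (3): a world point X has camera coordinates R X + t. Camera axes: x right, y down, z forward; pixel columns grow to the right and rows downward; lengths in m; the calibration is good to about 2 mm. A picture is of the moment at which its call begins: read the wrist's pose just before it. camera_params takes no time and is no camera call; for the wrist camera it gives the pose at the moment of the call.
- arm.job_done(): hands the job in; it is judged then, once.
Trained networks look in the newest picture that a camera, given by its name, has taken for a name from the list of things; names that differ only in an ending like _2 or _b are one class to them, and where a whole thing is asked for, a point or a joint stands for the part that bears it (a point fixed in the world has none). Each returns a list of dicts, best first, with "confidence" (0 to 1); they miss things now and then, are a little off and sometimes report something else, mostly with a low value. They report only what shows in the picture. A call takes as long as a camera call.
- spot_in(query, camera): "uv" ([column, row] in pixels, amid what is visible of it).
The state is a dict: "t": time; "q": joint angles; "qd": joint speeds; "joint_efforts": joint torques, N m; "eef_pos": TCP position; "ee_rot": TCP orientation; "force": force on the tool from outside, world axes, zero at the start; "moment": the same for the moment, N m; "width": finger opening in m; "gripper_force": force on a finger pad.
Only numpy, scipy, OpenCV 4.12 (cv2) and the standard library are available. Lean on these libraries where they do the work, as an engineer would, in place of code of your own. Each camera call takes 0.05 s, during which the arm holds its last target. There are 200 camera calls.

TASK

Set the welding bench's fume-fan timer: turn its dial clockwise past the yellow top mark until it comes up against its springy stop and the brass ring under the dial just starts to turn along with it (about 5 to 15 degrees; forcing the ring further breaks the timer). Then turn the dial back until its green pointer stands at the red clip, within a minute or so, and let go. Leave the jar, the hammer and the red magnet block where they are.

Things in the scene. Friction and masses are not known exactly. Their poses are not given: they have to be found in the camera images.
- timer: the timer: fixed grey box 150 x 150 mm, 56 mm high, with a round white face on top (radius 66 mm, its top 60 mm above the bench); origin at the centre of its underside, z up, on the dial's axis. The dial turns about the upright axis; plain turning takes about 0.06 N m either way, and the dial stays where it is left
- dial_axis (a point): point on the dial's upright axis, 90 mm above the bench, the height to grip. Around it, upward: brass ring (radius 43 mm, top at 66 mm), black dial disc (radius 38 mm, 67 to 75 mm), and on the disc a black grip bar across the axis, 52 mm long, 14 mm thick, 75 to 109 mm high. The bar lies along the line from axis to pointer and turns with the dial
- pointer_tip (a point): tip of the dial's green pointer, 46 mm out from the dial axis, 64 mm above the bench; the direction from dial_axis to it shows where the dial points. It starts anticlockwise of the top mark, at an angle that varies. Clockwise seen from above winds the timer up
- top_mark (a point): inner end of the long yellow top mark (30 minutes) on the face, 46 mm out from the dial axis. Black ticks before it (anticlockwise) are 5 minutes = 0.4 rad apart. The stop lies 0.15 to 0.85 rad clockwise past this mark; where exactly differs every time and cannot be seen, only felt
- clip_tip (a point): inner end of the red clip (18 x 6 x 6 mm, fixed on the rim of the face, top 66 mm above the bench) that marks the wanted minutes; 46 mm out from the dial axis. The pointer tip should end beside it
- stop_ring (a joint): how far the dial has pushed the brass ring against its spring, rad clockwise; 0 when the stop is not pressed. At the stop the torque on the dial jumps from 0.06 to 0.15 N m, then rises 1.2 N m per rad (0.24 at 0.08 rad, 0.5 at 0.3 rad). When let go or turned back, ring and dial spring back to the stop. It breaks beyond 0.3 rad
- jar: amber jar with a blue lid, 60 mm across, 85 mm high, loose near the timer; origin at the centre of its underside. Leave alone
- hammer: hammer with a wooden handle lying beside the timer, loose; origin at the underside. Leave alone
- square: red magnet block 70 x 18 x 50 mm, standing loose near the timer; origin at the centre of its underside. Leave alone

How it is judged:
On the way, in this order (a step that is already met when the one before it is completed fails the run):
1. the dial is wound past the top mark to the stop and turns the brass ring by more than 0.06 rad (value of joint stop_ring above 0.06 rad), for 0.1 s.
2. the dial is turned back: the pointer tip is within 4.5 mm of the clip's tip (horizontal distance between pointer_tip and clip_tip below 0.0045 m and value of joint stop_ring below 0.03 rad), for 0.2 s.
At the end, for the whole second after the job is handed in: The dial, wound to its stop and turned back, rests with its pointer tip within 4.5 mm (about 0.1 rad) of the red clip's tip, and the stop ring is unpressed (below 0.03 rad) (all of step 2); the robot touches nothing.
It fails at once if the stop is forced: the brass ring is turned beyond 0.3 rad (value of joint stop_ring above 0.3 rad).
It fails at once if the jar is moved by more than 20 mm (distance of jar from where it was at the start of the episode above 0.02 m).
It fails at once if the hammer is moved by more than 20 mm (distance of hammer from where it was at the start of the episode above 0.02 m).
It fails at once if the magnet block is moved by more than 20 mm (distance of square from where it was at the start of the episode above 0.02 m).
It also fails if it takes over 67 s, if anything falls off the work surface, if the arm or the gripper's body presses on something with over 40 N, if the wrist force passes 120 N, or if a joint passes its speed limit or range.

## Working session

There is one attempt and no reset: what is moved stays moved. The work goes in short steps, Python scripts to look and compute and a shell command to move; the robot and the scene stay as the last step left them, time stands still between calls to the robot, and variables do not carry over. Pictures are saved under pics/ and viewed, at most 10 in all, crops included, and the job is handed in when it is done.

```bash
ls; mkdir -p pics
cat > h.py <<'E'
import numpy as np, cv2
from station import arm, grab_frame, camera_params, spot_in
def ray(cam,uv,p=None):
    p=p or camera_params(cam); M=np.array(p["mtx"],float)
    d=np.array([(uv[0]-M[0,2])/M[0,0],(uv[1]-M[1,2])/M[1,1]]); s=d.copy()
    for _ in range(30): s=d/(1+p["k1"]*(s@s))
    R=np.array(p["R"]);t=np.array(p["t"]).ravel()
    return -R.T@t, R.T@np.array([s[0],s[1],1.])
def atz(cam,uv,z,p=None):
    o,v=ray(cam,uv,p); return o+v*(z-o[2])/v[2]
def proj(cam,X,p=None):
    p=p or camera_params(cam); c=np.array(p["R"])@X+np.array(p["t"]).ravel(); s=c[:2]/c[2]; s=s*(1+p["k1"]*(s@s)); return (np.array(p["mtx"])@[s[0],s[1],1])[:2]
E
python3 - <<'E'
from h import *
Z=dict(timer=.06,dial_axis=.109,pointer_tip=.064,top_mark=.06,clip_tip=.066,jar=.085,hammer=.02,square=.05)
s=arm.get_state();print(s["t"],s["eef_pos"],s["ee_rot"],s["width"])
for c in ["scene","side","wrist"]:
    im,d=grab_frame(c); cv2.imwrite(f"pics/{c}0.png",im)
    for n in Z:
        for r in spot_in(n,c)[:2]: print(c,n,r["uv"],round(r["confidence"],2),atz(c,r["uv"],Z[n]).round(3))
E
```

```text
pics
0.0 [0.26938929 0.61837333 0.22560579] [ 3.13990955e+00 -1.33381945e-04 -4.10910906e-01] 0.08749929958117043
scene timer [299.9, 213.9] 0.87 [0.551 0.005 0.06 ]
scene dial_axis [293.9, 217.8] 0.92 [ 0.581 -0.015  0.109]
scene dial_axis [297.6, 202.8] 0.55 [0.556 0.001 0.109]
scene pointer_tip [294.0, 197.6] 0.84 [0.517 0.006 0.064]
scene top_mark [298.7, 214.1] 0.69 [0.55  0.003 0.06 ]
scene jar [405.4, 214.1] 0.62 [0.632 0.17  0.085]
scene hammer [187.4, 248.2] 0.84 [ 0.521 -0.204  0.02 ]
scene square [370.2, 161.5] 0.86 [0.484 0.179 0.05 ]
side timer [316.1, 236.5] 0.95 [ 0.507 -0.029  0.06 ]
side dial_axis [314.0, 241.8] 0.96 [ 0.459 -0.087  0.109]
side top_mark [311.8, 241.2] 0.62 [ 0.494 -0.034  0.06 ]
side clip_tip [343.5, 216.1] 0.51 [ 0.575 -0.018  0.066]
side clip_tip [311.5, 218.3] 0.17 [0.527 0.01  0.066]
side jar [290.9, 175.8] 0.65 [0.564 0.127 0.085]
side hammer [366.0, 336.2] 0.78 [ 0.459 -0.203  0.02 ]
side square [226.8, 203.2] 0.56 [0.443 0.166 0.05 ]
side square [311.6, 217.4] 0.49 [0.542 0.031 0.05 ]
```

View pics/scene0.png

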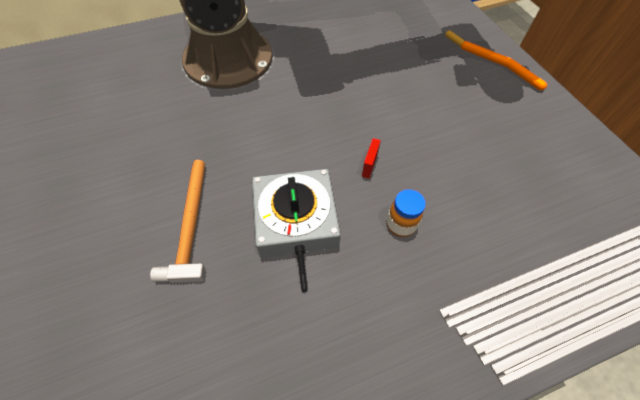

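View pics/side0.png

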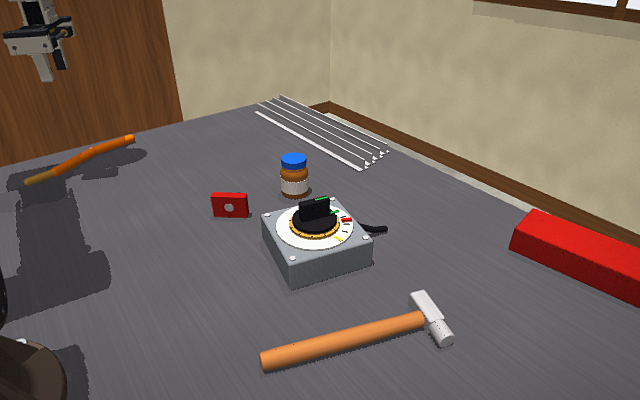

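Scene picture: the timer face is near (294,204), green pointer's end near (296,220), red clip (290,229), yellow mark (267,216); hammer on the left (190,220), magnet block (371,158) and jar (405,212) on the right. I'll make a rectified top view of the face, scaled up.

```bash
cat >> h.py <<'E'
def top(cam,im,cx,cy,z,half=.09,n=600):
    # rectified view from above: column right = -y... right=+y, down=+x
    p=camera_params(cam); g=np.linspace(-half,half,n)
    mp=np.array([[proj(cam,np.array([cx+a,cy+b,z]),p) for b in g[::4]] for a in g[::4]],np.float32)
    mp=cv2.resize(mp,(n,n)); return cv2.remap(im,mp[...,0].copy(),mp[...,1].copy(),cv2.INTER_LINEAR)
E
python3 - <<'E'
from h import *
im=cv2.imread("pics/scene0.png"); cv2.imwrite("pics/top0.png",top("scene",im,.545,0,.06))
E
```

```text
(no output)
```

View pics/top0.png

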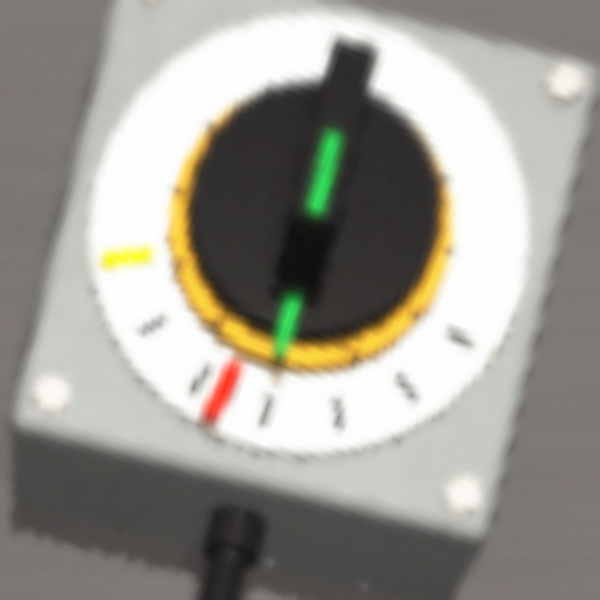

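Top view (0.3 mm/px): face centre about (308,236), so the axis is near (0.526, 0.002). The radius is 66 mm, as it should be. The yellow mark's inner end is at (152,255), world angle about -1.45; the clip at (236,365), about -0.5; the pointer tip at (280,362), about -0.22. Next I move above the timer for a wrist look.

```bash
python3 -m jog '[[[481,462,0,0,0,-0.19,87],[481,462,0,0,0,-0.19,87],[481,462,0,0,0,-0.19,87],[481,462,0,0,0,-0.19,87],[481,462,0,0,0,-0.19,87],[481,462,0,0,0,-0.19,87],[481,462,0,0,0,-0.19,87],[481,462,0,0,0,-0.19,87],[481,462,0,0,0,-0.19,87],[481,462,0,0,0,-0.19,87],[481,462,0,0,0,-0.19,87],[481,462,0,0,0,-0.19,87],[481,462,0,0,0,-0.19,87],[481,462,0,0,0,-0.19,87],[481,462,0,0,0,-0.19,87],[481,462,0,0,0,-0.19,87],[481,462,0,0,0,-0.19,87],[481,462,0,0,0,-0.19,87]]]' 45
python3 - <<'E'
from h import *
s=arm.get_state();print(s["t"],s["q"],s["eef_pos"],s["ee_rot"],s["force"],s["moment"])
im,d=grab_frame("wrist"); cv2.imwrite("pics/w1.png",im)
for n,z in dict(timer=.06,dial_axis=.109,pointer_tip=.064,top_mark=.06,clip_tip=.066).items():
    for r in spot_in(n,"wrist")[:2]: print(n,r["uv"],round(r["confidence"],2),atz("wrist",r["uv"],z).round(4))
E
```

```text
t: 3.6
eef_pos: [0.526, 0.0033, 0.2266]
ee_rot: [-3.142, 0.0, -0.221]
force: [0.5, -0.3, -0.4]
width: 0.087
gripper_force: 0.0
3.6 [ 3.79498370e-01  1.12968082e-01 -3.13896609e-01 -4.09247291e-05
 -1.14391383e+00  9.70740244e-01] [0.52601849 0.00331597 0.22657804] [-3.14155186e+00  6.34493189e-06 -2.20574656e-01] [ 0.54392027 -0.34661123 -0.39469916] [-0.09958649  0.01401052  0.03380001]
timer [330.4, 178.3] 0.68 [ 0.5325 -0.0044  0.06  ]
dial_axis [329.5, 177.5] 0.72 [ 0.5426 -0.0049  0.109 ]
pointer_tip [324.5, 187.0] 0.82 [0.525  0.0041 0.064 ]
top_mark [327.8, 178.2] 0.78 [ 0.5333 -0.0016  0.06  ]
clip_tip [340.0, 139.7] 0.62 [ 0.5726 -0.0238  0.066 ]
```

View pics/w1.png

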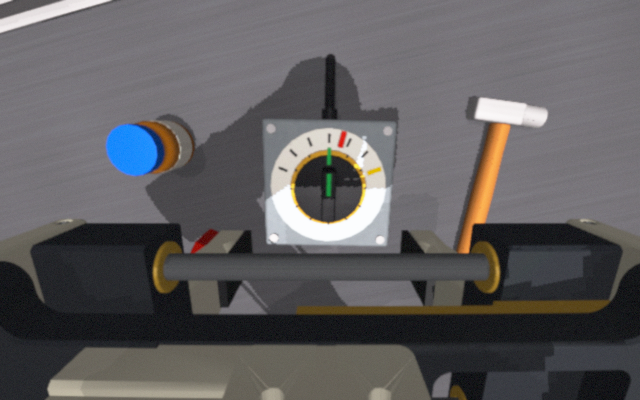

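Wrist picture: the timer face is unobstructed, centred near (328,183). The green pointer runs up to (329,148), red clip at (343,139), yellow mark at (373,172). The hammer and jar are well clear of the timer. Now I measure by colour.

```bash
cat >> h.py <<'E'
def pts(im,lo,hi,roi):
    h=cv2.cvtColor(im,cv2.COLOR_BGR2HSV); m=cv2.inRange(h,lo,hi); k=np.zeros_like(m); a,b,c,d=roi; k[b:d,a:c]=255
    v,u=np.nonzero(m&k); return np.c_[u,v].astype(float)
def W(uv,z,cam="wrist"):
    p=camera_params(cam); return np.array([atz(cam,x,z,p)[:2] for x in uv])
E
cat > meas.py <<'E'
from h import *
import sys
from scipy.optimize import least_squares
im=cv2.imread(sys.argv[1]); roi=(262,118,398,246)
gold=W(pts(im,(12,120,120),(28,255,255),roi),.066)
c=gold.mean(0)
for _ in range(4):
    g=gold-c; r=np.hypot(*g.T); k=(r>.036)&(r<.046)
    c=least_squares(lambda x:np.hypot(*(gold[k]-x[:2]).T)-x[2],[*c,.041],loss="soft_l1",f_scale=.001).x; R=c[2]; c=c[:2]
print("axis",c.round(4),"R",R.round(4),k.sum())
def rep(n,P):
    q=P-c; r=np.hypot(*q.T); a=np.arctan2(q[:,1],q[:,0]); print(n,len(P),"r",r.min().round(4),r.max().round(4),"ang",np.median(a).round(3),"mean",np.arctan2(*q.mean(0)[::-1]).round(3)); return q
rep("clip",W(pts(im,(0,150,120),(6,255,255),roi),.066))
y=W(pts(im,(22,150,120),(34,255,255),roi),.06); y=y[np.hypot(*(y-c).T)>.046]; rep("yellow",y)
G=pts(im,(45,120,80),(75,255,255),roi)
f=W(G,.07); q=f-c; far=np.hypot(*q.T)>.025; rep("pointer",W(G[far],.066))
bt=W(G[~far],.109); rep("bar stripe",bt); print("bar stripe mean",bt.mean(0).round(4))
if len(G)>5: vx=cv2.fitLine(bt.astype(np.float32),cv2.DIST_L2,0,0,0).ravel(); print("bar dir",np.arctan2(vx[1],vx[0]).round(3))
E
python3 meas.py pics/w1.png
```

```text
axis [0.5232 0.0006] R 0.04 697
clip 65 r 0.0484 0.0643 ang -0.49 mean -0.488
yellow 45 r 0.0483 0.0624 ang -1.44 mean -1.439
pointer 63 r 0.0273 0.0437 ang -0.251 mean -0.25
bar stripe 126 r 0.0018 0.0246 ang -0.21 mean -0.232
bar stripe mean [ 0.5363 -0.0025]
bar dir -0.25
```

```bash
python3 -m jog '[[[-1.5,2.7,40,0,0,0.03,87],[-1.5,2.7,80,0,0,0.03,87],[-1.5,2.7,110,0,0,0.03,87],[-1.5,2.7,130,0,0,0.03,87],[-1.5,2.7,142,0,0,0.03,87],[-1.5,2.7,147,0,0,0.03,87],[-1.5,2.7,147,0,0,0.03,87],[-1.5,2.7,147,0,0,0.03,87]]]' 45
cat > st.py <<'E'
from h import *
s=arm.get_state();print(round(s["t"],2),s["eef_pos"].round(4),s["ee_rot"].round(3),"F",s["force"].round(1),"M",s["moment"].round(3),"w",round(s["width"],4),round(s["gripper_force"],1),"q6",s["q"][5].round(3))
E
python3 st.py
python3 -m jog '[[[0,0,0,0,0,0,40],[0,0,0,0,0,0,25],[0,0,0,0,0,0,18],[0,0,0,0,0,0,10],[0,0,0,0,0,0,0],[0,0,0,0,0,0,0],[0,0,0,0,0,0,0],[0,0,0,0,0,0,0]]]' 45; python3 st.py
```

```text
t: 4.9
eef_pos: [0.5246, 0.0011, 0.0803]
ee_rot: [-3.141, -0.001, -0.251]
force: [0.5, 0.2, 0.4]
width: 0.0872
gripper_force: 0.0
4.9 [0.5246 0.0011 0.0803] [-3.141e+00 -1.000e-03 -2.510e-01] F [0.5 0.2 0.4] M [-0.033 -0.033  0.008] w 0.0872 0.0 q6 0.944
t: 5.9
eef_pos: [0.5242, 0.0012, 0.0796]
ee_rot: [-3.141, -0.0, -0.251]
force: [-1.1, 6.0, -0.4]
width: 0.0137
gripper_force: 45.0
5.9 [0.5242 0.0012 0.0796] [-3.141 -0.    -0.251] F [-1.1  6.  -0.4] M [2.109 0.424 0.048] w 0.0137 45.0 q6 0.944
```

```bash
python3 -m jog '[[[0,0,0,0,0,0.1,0],[0,0,0,0,0,0.2,0],[0,0,0,0,0,0.3,0],[0,0,0,0,0,0.4,0],[0,0,0,0,0,0.5,0],[0,0,0,0,0,0.6,0],[0,0,0,0,0,0.6,0],[0,0,0,0,0,0.6,0]]]' 45; python3 st.py
```

```text
t: 6.9
eef_pos: [0.5242, 0.0013, 0.0796]
ee_rot: [-3.141, 0.0, -0.849]
force: [-1.1, 4.6, 0.7]
width: 0.014
gripper_force: 45.0
6.9 [0.5242 0.0013 0.0796] [-3.141  0.    -0.849] F [-1.1  4.6  0.7] M [ 1.882  0.071 -0.096] w 0.014 45.0 q6 0.346
```

```bash
cat > avg.py <<'E'
from h import *
L=[]
for _ in range(5):
    s=arm.get_state(); L.append([*s["force"],*s["moment"],s["joint_efforts"][5]]); grab_frame("wrist")
L=np.array(L);print(round(s["t"],2),"yaw",s["ee_rot"][2].round(3),"xyz",s["eef_pos"].round(4),"F",L.mean(0)[:3].round(1),"M",L.mean(0)[3:6].round(3),"sd",L.std(0)[5].round(3),"tau6",L.mean(0)[6].round(3),L.std(0)[6].round(3),"w",s["width"].round(4))
E
python3 avg.py
python3 -m jog '[[[0,0,0,0,0,0.1,0],[0,0,0,0,0,0.2,0],[0,0,0,0,0,0.3,0],[0,0,0,0,0,0.4,0],[0,0,0,0,0,0.5,0],[0,0,0,0,0,0.55,0],[0,0,0,0,0,0.55,0]]]' 45; python3 avg.py
```

```text
t: 8.02
eef_pos: [0.5243, 0.0014, 0.0796]
ee_rot: [-3.141, 0.001, -1.4]
force: [-0.0, 4.7, -0.4]
width: 0.0136
gripper_force: 45.0Traceback (most recent call last):
  File "avg.py", line 5, in <module>
    L=np.array(L);print(round(s["t"],2),"yaw",s["ee_rot"][2].round(3),"xyz",s["eef_pos"].round(4),"F",L.mean(0)[:3].round(1),"M",L.mean(0)[3:6].round(3),"sd",L.std(0)[5].round(3),"tau6",L.mean(0)[6].round(3),L.std(0)[6].round(3),"w",s["width"].round(4))
                                                                                                                                                                                                                                         ^^^^^^^^^^^^^^^^
AttributeError: 'float' object has no attribute 'round'
Traceback (most recent call last):
  File "avg.py", line 5, in <module>
    L=np.array(L);print(round(s["t"],2),"yaw",s["ee_rot"][2].round(3),"xyz",s["eef_pos"].round(4),"F",L.mean(0)[:3].round(1),"M",L.mean(0)[3:6].round(3),"sd",L.std(0)[5].round(3),"tau6",L.mean(0)[6].round(3),L.std(0)[6].round(3),"w",s["width"].round(4))
                                                                                                                                                                                                                                         ^^^^^^^^^^^^^^^^
AttributeError: 'float' object has no attribute 'round'
```

```bash
sed -i 's/s\["width"\].round(4)/s["width"]/' avg.py; python3 avg.py
python3 -m jog '[[[0,0,0,0,0,0.04,0],[0,0,0,0,0,0.08,0]]]' 45; python3 avg.py
python3 -m jog '[[[0,0,0,0,0,0.03,0],[0,0,0,0,0,0.06,0]]]' 45; python3 avg.py
```

```text
8.47 yaw -1.4 xyz [0.5243 0.0014 0.0796] F [-0.5  5.6  0.1] M [ 2.333  0.09  -0.058] sd 0.028 tau6 0.06 0.0 w 0.013831631097421348
t: 8.78
eef_pos: [0.5243, 0.0014, 0.0796]
ee_rot: [-3.141, 0.001, -1.481]
force: [-1.1, 5.1, -0.2]
width: 0.0139
gripper_force: 45.0
8.97 yaw -1.48 xyz [0.5243 0.0013 0.0796] F [-0.4  5.6 -0.1] M [ 2.346  0.095 -0.037] sd 0.065 tau6 0.06 0.282 w 0.013708046505801312
t: 9.28
eef_pos: [0.5243, 0.0014, 0.0796]
ee_rot: [-3.141, 0.001, -1.54]
force: [-0.0, 5.9, -0.5]
width: 0.0137
gripper_force: 45.0
9.47 yaw -1.54 xyz [0.5243 0.0014 0.0796] F [-0.2  6.1 -0.3] M [ 2.368  0.06  -0.019] sd 0.076 tau6 0.039 0.209 w 0.014038634941142195
```

```bash
sed -i 's/"tau6",.*"w"/"tau6",L[:,6].round(3),"w"/' avg.py
python3 avg.py
python3 -m jog '[[[0,0,0,0,0,0.03,0],[0,0,0,0,0,0.05,0],[0,0,0,0,0,0.05,0]]]' 45; python3 avg.py
python3 -m jog '[[[0,0,0,0,0,0.03,0],[0,0,0,0,0,0.05,0],[0,0,0,0,0,0.05,0]]]' 45; python3 avg.py
```

```text
9.72 yaw -1.54 xyz [0.5243 0.0014 0.0796] F [-0.2  5.8 -0.1] M [ 2.325  0.057 -0.073] sd 0.048 tau6 [0.05  0.053 0.054 0.054 0.054] w 0.013734402511230981
t: 10.15
eef_pos: [0.5243, 0.0014, 0.0796]
ee_rot: [-3.141, 0.001, -1.59]
force: [0.1, 5.0, -0.5]
width: 0.0138
gripper_force: 45.0
10.35 yaw -1.59 xyz [0.5243 0.0014 0.0796] F [-0.   5.6 -0.2] M [2.383 0.058 0.003] sd 0.051 tau6 [-0.121 -0.018  0.011  0.017  0.019] w 0.013927013798333394
t: 10.78
eef_pos: [0.5243, 0.0014, 0.0796]
ee_rot: [-3.141, 0.001, -1.64]
force: [0.3, 5.7, -0.5]
width: 0.014
gripper_force: 45.0
10.97 yaw -1.64 xyz [0.5243 0.0014 0.0796] F [-0.   5.6 -0.7] M [ 2.366  0.042 -0.004] sd 0.047 tau6 [-0.121 -0.018  0.011  0.018  0.019] w 0.013667668255525374
```

```bash
python3 -m jog '[[[0,0,0,0,0,0.03,0],[0,0,0,0,0,0.05,0],[0,0,0,0,0,0.05,0]]]' 45 >/dev/null; python3 avg.py
python3 -m jog '[[[0,0,0,0,0,0.03,0],[0,0,0,0,0,0.05,0],[0,0,0,0,0,0.05,0]]]' 45 >/dev/null; python3 avg.py
python3 -m jog '[[[0,0,0,0,0,0.03,0],[0,0,0,0,0,0.05,0],[0,0,0,0,0,0.05,0]]]' 45 >/dev/null; python3 avg.py
```

```text
11.6 yaw -1.69 xyz [0.5243 0.0014 0.0796] F [-0.1  6.  -0.4] M [ 2.359  0.035 -0.029] sd 0.013 tau6 [-0.121 -0.018  0.011  0.018  0.019] w 0.01392096989504065
12.22 yaw -1.74 xyz [0.5243 0.0014 0.0796] F [-0.2  5.7 -0.3] M [ 2.372  0.019 -0.022] sd 0.02 tau6 [-0.121 -0.018  0.012  0.018  0.019] w 0.013876965467823516
12.85 yaw -1.79 xyz [0.5243 0.0014 0.0796] F [-0.3  5.6 -0.4] M [ 2.389  0.009 -0.012] sd 0.047 tau6 [-0.121 -0.017  0.012  0.018  0.019] w 0.014011223796475045
```

```bash
python3 -m jog '[[[0,0,0,0,0,0.03,0],[0,0,0,0,0,0.05,0],[0,0,0,0,0,0.05,0]]]' 45 >/dev/null; python3 avg.py
python3 -m jog '[[[0,0,0,0,0,0.03,0],[0,0,0,0,0,0.05,0],[0,0,0,0,0,0.05,0]]]' 45 >/dev/null; python3 avg.py
```

```text
13.47 yaw -1.84 xyz [0.5244 0.0014 0.0796] F [ 0.   5.8 -0.2] M [ 2.397  0.005 -0.025] sd 0.039 tau6 [-0.121 -0.017  0.012  0.018  0.019] w 0.013733751676746704
14.1 yaw -1.889 xyz [0.5244 0.0014 0.0796] F [-0.4  5.7 -0.5] M [ 2.367 -0.017 -0.014] sd 0.034 tau6 [-0.121 -0.017  0.012  0.018  0.019] w 0.013750062878692565
```

```bash
python3 -m jog '[[[0,0,0,0,0,0.03,0],[0,0,0,0,0,0.05,0],[0,0,0,0,0,0.05,0]]]' 45 >/dev/null; python3 avg.py
```

```text
14.72 yaw -1.94 xyz [0.5244 0.0014 0.0796] F [ 0.1  6.3 -0.2] M [ 2.375 -0.039 -0.028] sd 0.024 tau6 [-0.121 -0.017  0.012  0.018  0.019] w 0.013904732414349027
```

```bash
python3 -m jog '[[[0,0,0,0,0,0.03,0],[0,0,0,0,0,0.05,0],[0,0,0,0,0,0.05,0]]]' 45 >/dev/null; python3 avg.py
python3 -m jog '[[[0,0,0,0,0,0.03,0],[0,0,0,0,0,0.05,0],[0,0,0,0,0,0.05,0]]]' 45 >/dev/null; python3 avg.py
```

```text
15.35 yaw -1.99 xyz [0.5244 0.0014 0.0796] F [ 0.1  5.6 -1.1] M [ 2.362 -0.06  -0.022] sd 0.035 tau6 [-0.121 -0.017  0.012  0.018  0.019] w 0.013994159529371043
15.97 yaw -2.04 xyz [0.5244 0.0014 0.0796] F [ 0.3  5.6 -0.1] M [ 2.381 -0.092 -0.02 ] sd 0.013 tau6 [-0.121 -0.017  0.012  0.018  0.019] w 0.0139039695612392
```

```bash
python3 -m jog '[[[0,0,0,0,0,0.03,0],[0,0,0,0,0,0.05,0],[0,0,0,0,0,0.05,0]]]' 45 >/dev/null; python3 avg.py
```

```text
16.6 yaw -2.09 xyz [0.5244 0.0014 0.0796] F [ 0.3  6.2 -0.4] M [ 2.371 -0.093 -0.02 ] sd 0.011 tau6 [-0.121 -0.017  0.012  0.018  0.019] w 0.013957120004116216
```

Run:
```python
from h import *
a,_=grab_frame("wrist"); b,_=grab_frame("side")
s=cv2.resize(b[170:300,240:400],None,fx=3,fy=3,interpolation=cv2.INTER_CUBIC); w=a[:, 160:500]
w=cv2.resize(w,(int(340*390/400),390)); cv2.imwrite("pics/c2.png",np.hstack([s[:390,:460],w]))
```

```text
(no output)
```

View pics/c2.png

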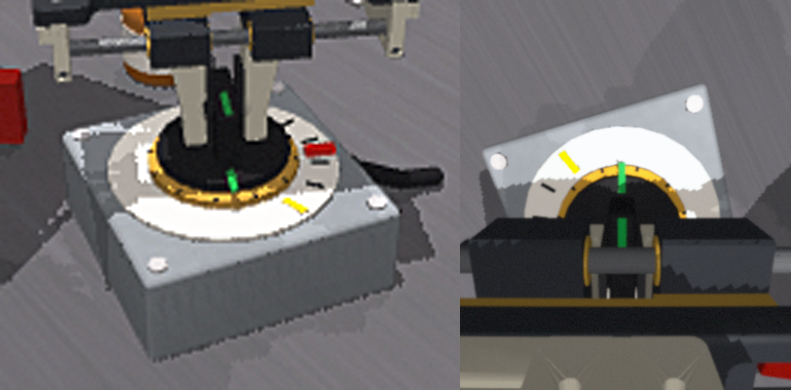

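The crop shows the dial held between the fingers with the green pointer (232,182) well past the yellow mark (295,206), so the dial is following. The stop hasn't been felt yet.

```bash
python3 -m jog '[[[0,0,0,0,0,0.03,0],[0,0,0,0,0,0.05,0],[0,0,0,0,0,0.05,0]]]' 45 >/dev/null; python3 avg.py
```

```text
17.32 yaw -2.139 xyz [0.5244 0.0014 0.0796] F [ 0.1  5.3 -0.8] M [ 2.386 -0.093  0.177] sd 0.032 tau6 [-0.324 -0.228 -0.198 -0.19  -0.189] w 0.0135635420333784
```

```bash
python3 -m jog '[[[0,0,0,0,0,0.03,0],[0,0,0,0,0,0.05,0],[0,0,0,0,0,0.05,0]]]' 45 >/dev/null; python3 avg.py
```

```text
17.95 yaw -2.189 xyz [0.5244 0.0014 0.0796] F [ 0.2  5.9 -0.9] M [ 2.376 -0.122  0.252] sd 0.023 tau6 [-0.381 -0.285 -0.256 -0.248 -0.246] w 0.013839395530029257
```

```bash
python3 -m jog '[[[0,0,0,0,0,0.03,0],[0,0,0,0,0,0.05,0],[0,0,0,0,0,0.05,0]]]' 45 >/dev/null; python3 avg.py
```

```text
18.57 yaw -2.239 xyz [0.5244 0.0014 0.0796] F [ 0.2  6.1 -0.9] M [ 2.364 -0.124  0.299] sd 0.03 tau6 [-0.439 -0.343 -0.313 -0.306 -0.304] w 0.013970540229774753
```

The stop is felt: torque is about 0.30 N m, rising 1.16 N m/rad, so the ring is pressed about 0.12 rad. Now I turn back to the clip at yaw about -0.49.

```bash
python3 -m jog '[[[0,0,0,0,0,-0.1,0],[0,0,0,0,0,-0.22,0],[0,0,0,0,0,-0.34,0],[0,0,0,0,0,-0.46,0],[0,0,0,0,0,-0.58,0],[0,0,0,0,0,-0.7,0],[0,0,0,0,0,-0.82,0],[0,0,0,0,0,-0.94,0],[0,0,0,0,0,-1.06,0],[0,0,0,0,0,-1.18,0],[0,0,0,0,0,-1.3,0],[0,0,0,0,0,-1.42,0],[0,0,0,0,0,-1.54,0],[0,0,0,0,0,-1.64,0],[0,0,0,0,0,-1.71,0],[0,0,0,0,0,-1.75,0],[0,0,0,0,0,-1.75,0],[0,0,0,0,0,-1.75,0]]]' 45; python3 avg.py
python3 - <<'E'
from h import *
im,_=grab_frame("wrist"); cv2.imwrite("pics/w3.png",im)
c=np.array([.5238,.001]); roi=(200,100,440,225)
for n,lo,hi,z in [("clip",(0,150,120),(6,255,255),.066),("green",(45,120,80),(75,255,255),.066)]:
    P=W(pts(im,lo,hi,roi),z)-c
    r=np.hypot(*P.T); k=(r<.07)&(r>.036); m=P[k].mean(0); print(n,k.sum(),r[k].min(),r[k].max(),np.arctan2(m[1],m[0]))
E
```

```text
t: 20.88
eef_pos: [0.5242, 0.0012, 0.0796]
ee_rot: [-3.141, -0.0, -0.489]
force: [-0.9, 5.6, -0.7]
width: 0.0135
gripper_force: 45.0
21.07 yaw -0.489 xyz [0.5242 0.0012 0.0796] F [-0.8  4.9 -0.1] M [2.    0.147 0.055] sd 0.022 tau6 [-0.052 -0.059 -0.06  -0.06  -0.06 ] w 0.01381817779692505
clip 260 0.0474786174777414 0.06427360904630001 -0.49631042661411906
green 98 0.03603680772328546 0.04392554704621352 -0.4872335810928129
```

View pics/w3.png

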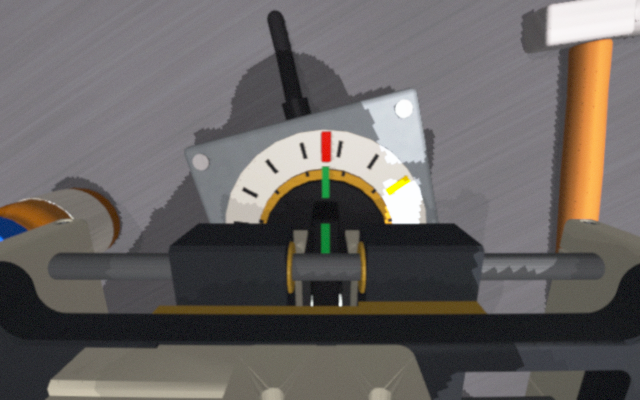

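The green pointer (325,182) is in line with the red clip (326,147), 0.01 rad apart. Release, rise and check.

```bash
python3 -m jog '[[[0,0,0,0,0,0,20],[0,0,0,0,0,0,40],[0,0,0,0,0,0,87],[0,0,0,0,0,0,87],[0,0,0,0,0,0,87],[0,0,-20,0,0,0,87],[0,0,-60,0,0,0,87],[0,0,-110,0,0,0,87],[0,0,-147,0,0,0,87],[0,0,-147,0,0,0,87],[0,0,-147,0,0,0,87]]]'
python3 - <<'E'
from h import *
im,_=grab_frame("wrist"); cv2.imwrite("pics/w4.png",im)
c=np.array([.5238,.001]); roi=(200,80,440,260)
for n,lo,hi,z in [("clip",(0,150,120),(6,255,255),.066),("green",(45,120,80),(75,255,255),.066)]:
    P=W(pts(im,lo,hi,roi),z)-c
    r=np.hypot(*P.T); k=(r<.07)&(r>.036); m=P[k].mean(0); print(n,k.sum(),r[k].min(),r[k].max(),np.arctan2(m[1],m[0]))
E
```

```text
t: 22.55
eef_pos: [0.5236, 0.0009, 0.2261]
ee_rot: [-3.142, 0.0, -0.491]
force: [0.2, -0.2, -0.4]
width: 0.0872
gripper_force: 0.0
clip 67 0.04762274791288386 0.06335415030798931 -0.5068739870793051
green 19 0.036926060701607 0.04336787917839286 -0.5059656396781893
```

```bash
python3 -c "
from station import arm
print(arm.job_done())"
```

```text
the job is handed in; nothing more can be done
None
```

The dial was wound to its stop, turning the brass ring by about 0.12 rad. It was then turned back and released with the pointer within about 0.01 rad of the red clip, and the job is handed in; no verdict was returned.

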